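Load a filter cassette under the leaf springs of its bay

TASK

Load the white filter cassette into its bay: with the fingertips press it down hard by its dark thumb pad onto its sprung lifter until it lies flat on the bed and, still pressing, slide it away under the two leaf springs until it butts against the end stop and the lifter pops up behind it. Do not lift the cassette out or tip it over, leave the things standing round the bay alone, and take the fingers away at the end.

Things in the scene. Friction and masses are not known exactly. Their poses are not given: they have to be found in the camera images.
- bay: Aluminium bay fixed to the bench, 235 x 130 mm. Origin: bench height, under the middle of the lifter. x = loading direction (away from the robot, turned up to 0.4 rad), y left, z up. Flat bed 14 mm above the bench; side rails 105 mm apart inside, tops 32 mm above the bench; end stop with its face at x = 152 mm, up to 51 mm high.
- leaf_lips (a point): Point midway between the lips of two dark steel leaf springs (12 mm wide, at y = +38 and -38 mm of the bay, 64 mm free between them) that run back from the end stop; at bed height, 66 mm ahead of the bay's origin. Lips end 18 mm over the bed; 14 mm on, the leaves come down to 11 mm. A flat cassette slips under and lifts each 3 mm against about 4 N; one standing on the lifter is stopped by the lips.
- cassette: White plastic filter cassette, loose, 110 mm along x (loading direction), 100 mm wide, body 14 mm thick, 0.15 kg, round window in its far half, dark ribbed thumb pad in its near half. Origin: middle of its underside. Starts on the raised lifter, within 4 mm of the bay's origin, underside 24 mm above the bench; pressed flat, the underside is 14 mm and the pad's top 34 mm above the bench.
- thumb_pad (a point): Place to press: on the top of the sprung thumb pad (50 x 54 mm, 20 mm over the cassette's underside), 10 mm behind the cassette's middle. 16 mm ahead of it is the upright face of a thumb ledge, 54 mm wide, 8 mm higher than the pad, which a pressing fingertip pushes against as it slides forward. Rubbery pad; bed and springs are slick.
- pad (a joint): How far the thumb pad is pressed into the cassette: 0 = not; it starts to give at 9 N, after the lifter has gone down, and ends at 0.005 m with 19 N; beyond that it is rigid. 0.001 to 0.004 while sliding is a good press.
- seat (a point): Point of the bay at bed height, 97 mm ahead of the bay's origin: the cassette's origin comes to lie here when it is flat and against the end stop.
- lifter (a joint): Sprung lifter plate in the bed below the waiting cassette, 70 x 80 mm, centred on the bay's origin: 0 = up, its top 10 mm above the bed; 0.010 m = pressed flush with the bed (0.012 is its end). Its spring gives about 5 N up at 0 and 8 N at flush. A cassette against the end stop is 7 mm clear of it, and it springs up to 0 again.
- leaf_left (a joint): Lift angle of the left (+y) leaf spring, rad: 0 = at rest, about 0.037 with the flat cassette under it.
- leaf_right (a joint): The same for the right (-y) leaf spring.
- filter_0: A white inline filter disc, 48 mm across, 46 mm high, on the left of the bay, nearest the robot; a bystander, to be left alone. Origin: middle of its underside.
- filter_1: A white inline filter disc, 48 mm across, 46 mm high, on the right of the bay, in the middle; a bystander, to be left alone. Origin: middle of its underside.
- filter_2: A white inline filter disc, 48 mm across, 46 mm high, on the left of the bay, in the middle; a bystander, to be left alone. Origin: middle of its underside.
- sample_3: A small sample bottle, 36 mm across, 70 mm high, left of the bay's far end; a bystander, to be left alone. Origin: middle of its underside.
- spare_cap: The grey screw cap, 64 mm across, 24 mm high, right of the bay; a bystander, to be left alone. Origin: middle of its underside.
- marker_0: The marker, 16 x 130 x 18 mm, lying right of the bay's far end; a bystander, to be left alone. Origin: middle of its underside.
- tape_red: The small roll of tape, 53 mm across, 19 mm high, right of the bay's near end; a bystander, to be left alone. Origin: middle of its underside.

How it is judged:
By the outcome, as a careful person would: the job done as asked, in the order asked, and still so for the second after the job is handed in, with the robot touching nothing.
It also fails if it takes over 38 s, if anything falls off the work surface, if the arm or the gripper's body presses on something with over 40 N, if the wrist force passes 120 N, or if a joint passes its speed limit or range.

ROBOT

A 6-joint arm with a two-finger parallel gripper is mounted at the origin on a cart in front of the work surface, level with it; the furniture and walls round the work are solid. World frame = base frame: x ahead of the robot, y to its left, z up, the work surface at z = 0. Lengths are in m, angles in rad, forces in N, time in s.
With the tool pointing down it reaches from about 0.3 to 1 m from the base axis. Payload 5.1 kg.
Tool frame: the origin (TCP) lies at the very end of the fingers, on their centre line; the grasp point (between the pads) lies 19 mm behind it; x points along the fingers, z is the direction in which the jaws open and shut, and the axes are right-handed (so a half turn about x gives the same grasp; the last joint's range is limited). The gripper opens to 95 mm and grips with 3 to 60 N. Pads are 20 mm wide; open, the fingers measure 119 mm over their backs; the gripper's body (75 mm by 180 mm) begins 59 mm behind the grasp point.
Start: joints at [-1.335, 0.124, 1.65, -0, 1.367, -0.083], TCP at [0.204, -0.617, 0.215] pointing down, gripper open.
Joint ranges: [-2.61, 2.61], [-1.02, 2.33], [0.03, 2.71], [-1.35, 4.49], [0.32, 2.68], [-2.91, 2.91]. Speed limits (rad/s): [2.57, 2.57, 3.14, 3.14, 3.14, 3.14].

INTERFACE

Orientations are given as a 3x3 rotation matrix whose columns are the frame's x, y, z axes.
In Python, from cell import bot, cams, hand_in, spotter gives the robot as it stands.
- The arm moves only by the tool jog_arm, never from a script. Its argument "series" is a list that holds one entry, the list of rows, each a list of 7 numbers: the shift along the tool's x, y, z in mm, then the turn, a rotation vector about the tool's x, y, z in degrees, then the closure, from 0 (fully open) to 1 (shut). In form: [[[dx, dy, dz, wx, wy, wz, hand], ...]]. A call has 1 to 5 rows; each row shifts and turns the commanded pose from where the row before left it, along the tool's axes as they then stand; what a row does not reach is not made up. A row lasts 1/10 s, in which the tool goes at most 50 mm and 8.59 degrees, less where a joint would pass 70% of its speed; a pose out of reach is approached as far as the arm can. A call is refused whole if a number of a shift passes 50 or a number of a turn 8.59, either way. A call with a gripper value outside its range is refused whole. The fingers move at their own pace and stop on an object; "force" is the grip in N (left out, the last holds). Time passes only in rows, so rows that do not move let the fingers close. It gives the time, the measured TCP pose, the force and the opening at its end, in the units of the state.
- bot.read_state(): the state, without advancing time (a new reading comes with each control period).
- cams.get_image(name): name is "scene" or "top"; returns a dict with "image" (384x512x3 uint8, red, green, blue), "fx", "fy", "cx", "cy" (pixels), "R" (3x3) and "t" (3): a world point X has camera coordinates R X + t. Camera axes: x right, y down, z forward; pixel columns grow to the right and rows downward; lengths in m; the calibration is good to about 2 mm. A picture is of the moment at which its call begins. There is no depth.
- hand_in(): hands the job in, once; it reports no verdict.
Trained networks look in a picture, given as the dict that the camera call returned (one of the last four; its "shot" number tells which), for a name from the list of things; names that differ only in an ending like _2 or _b are one class to them, and where a whole thing is asked for, a point or a joint stands for the part that bears it (a point fixed in the world has none). Each returns a list of dicts, best first, with "p" (0 to 1); they miss things now and then, are a little off and sometimes report something else, mostly with a low value. They report only what shows in the picture. A call takes as long as a camera call.
- spotter.silhouettes(query, picture): "mask" (384x512 bool, what is visible of it) and "rect" ([left, top, right, bottom] in pixels, round what is visible of it).
- spotter.mark_of(query, picture): "uv" ([column, row] in pixels: a listed point, or the origin of a listed thing).
The state is a dict: "t": time; "q": joint angles; "qvel": joint speeds; "joint_efforts": joint torques, N m; "tool_pos": TCP position; "eef_rot": TCP orientation; "wrist_force": force on the tool from outside, world axes, zero at the start; "wrist_torque": the same for the moment, N m; "opening": opening from 0.0 (shut) to 1.0 (fully open).
Only numpy, scipy, OpenCV 4.12 (cv2) and the standard library are available. Lean on these libraries where they do the work, as an engineer would, in place of code of your own. Each camera call takes 0.05 s, during which the arm holds its last target.

## Working session

There is one attempt and no reset: what is moved stays moved. The work goes in short steps, Python scripts to look and compute and a tool call to move; the robot and the scene stay as the last step left them, time stands still between calls to the robot, and variables do not carry over. Pictures are saved under pics/ and viewed, and the job is handed in when it is done.

Besides the shell and the picture viewer there is one more tool, called after "Emit:" by a JSON object that holds its "fn" and its "kwargs". jog_arm: Moves the arm, as the interface text tells. Its arguments: {"type":"object","properties":{"series":{"type":"array","items":{"type":"array","items":{"type":"array","items":{"type":"number"}}}},"force":{"type":"number"}},"required":["series"]}

```bash
mkdir -p pics; ls
cat > h.py <<'E'
import numpy as np, cv2
from cell import bot,cams,hand_in,spotter
def ray(p,uv):
    K=np.array([[p['fx'],0,p['cx']],[0,p['fy'],p['cy']],[0,0,1]])
    R=np.array(p['R']);t=np.array(p['t'])
    d=R.T@np.linalg.solve(K,np.array([uv[0],uv[1],1.0]));return -R.T@t,d/np.linalg.norm(d)
def atz(p,uv,z):
    c,d=ray(p,uv);return c+d*(z-c[2])/d[2]
def proj(p,X):
    c=np.array(p['R'])@np.array(X)+np.array(p['t']);return np.array([p['fx']*c[0]/c[2]+p['cx'],p['fy']*c[1]/c[2]+p['cy']])
def tri(ps,uvs):
    A=np.zeros((3,3));b=np.zeros(3)
    for p,uv in zip(ps,uvs):
        c,d=ray(p,uv);M=np.eye(3)-np.outer(d,d);A+=M;b+=M@c
    return np.linalg.solve(A,b)
def save(p,n,box=None,s=1.5):
    im=p['image'][:,:,::-1]
    if box: im=im[box[1]:box[3],box[0]:box[2]]
    cv2.imwrite('pics/'+n,cv2.resize(im,None,fx=s,fy=s,interpolation=cv2.INTER_CUBIC))
E
python3 - <<'E'
from h import *
np.set_printoptions(precision=4,suppress=True)
ps=[cams.get_image(n) for n in('scene','top')]
for n,p in zip(('scene','top'),ps): save(p,n+'0.png')
Z={'bay':0,'leaf_lips':.014,'cassette':.024,'thumb_pad':.044,'seat':.014}
for q,z in Z.items():
    uv=[]
    for p in ps:
        r=spotter.mark_of(q,p)
        if r: uv.append(r[0]['uv']);print(q,r[0]['p'],uv[-1],atz(p,uv[-1],z))
        else: print(q,'none')
    if len(uv)==2: print(q,'tri',tri(ps,uv))
s=bot.read_state();print(s['t'],s['tool_pos'],s['eef_rot'],s['wrist_force'])
E
```

```text
pics
bay 0.86 [274.0, 214.0] [ 0.4768 -0.0159  0.    ]
bay none
leaf_lips 0.98 [248.1, 206.1] [0.5319 0.0105 0.014 ]
leaf_lips 0.77 [251.6, 195.3] [0.5365 0.0124 0.014 ]
leaf_lips tri [0.5342 0.0114 0.0142]
cassette 0.9 [274.3, 208.4] [ 0.4751 -0.0119  0.024 ]
cassette 0.9 [265.8, 220.4] [ 0.4762 -0.0131  0.024 ]
cassette tri [ 0.4762 -0.0133  0.0221]
thumb_pad 0.94 [280.9, 207.1] [ 0.4567 -0.008   0.044 ]
thumb_pad 0.65 [269.5, 223.6] [ 0.4662 -0.0192  0.044 ]
thumb_pad tri [ 0.4661 -0.0211  0.0269]
seat 0.56 [233.5, 200.4] [0.5698 0.0165 0.014 ]
seat 0.92 [246.3, 185.8] [0.5592 0.0223 0.014 ]
seat tri [0.5598 0.0239 0.0256]
0.6 [ 0.2037 -0.6173  0.2147] [[-0.      0.9496  0.3134]
 [-0.      0.3134 -0.9496]
 [-1.     -0.      0.    ]] [ 1.071   0.7979 -0.6662]
```

View pics/scene0.png

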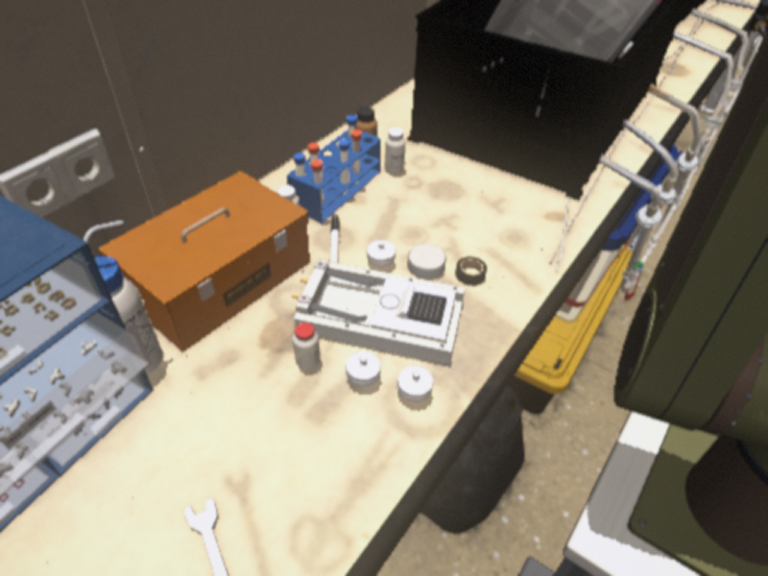

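View pics/top0.png

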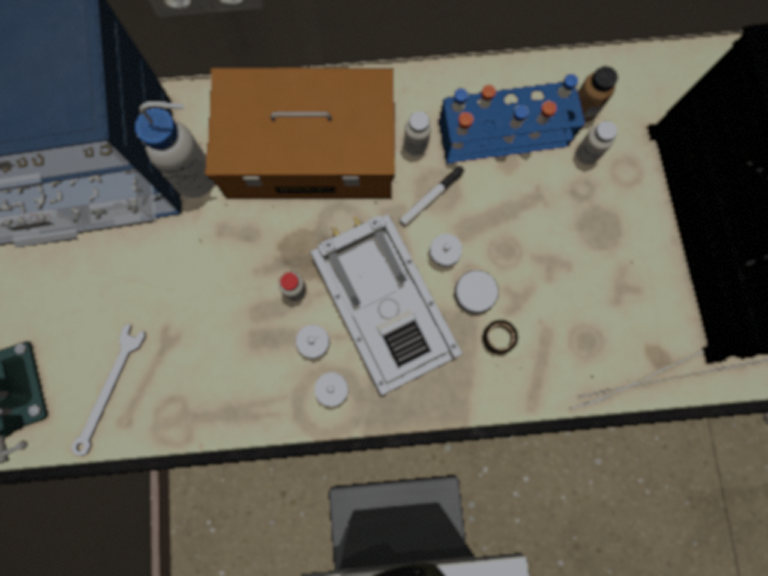

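Run:
```python
from h import *
np.set_printoptions(precision=4,suppress=True)
p=cams.get_image('top');save(p,'top1.png',(195,130,320,270),4.2)
p2=cams.get_image('scene');save(p2,'sc1.png',(185,165,320,250),5)
for q in('bay','cassette','thumb_pad','leaf_left'):
  for nm,pp in(('top',p),('scene',p2)):
    for r in spotter.silhouettes(q,pp)[:2]:
        m=r['mask'].astype(np.uint8);cs=max(cv2.findContours(m,0,1)[0],key=cv2.contourArea)
        b=cv2.boxPoints(cv2.minAreaRect(cs));print(q,nm,r['p'],r['rect'],m.sum(),b.round(1).tolist())
for c in [(383,392),(460,352),(313,255),(388,217)]: print(atz(p,(c[0]/1.5,c[1]/1.5),.032))
```

```text
bay top 0.75 [204.6, 139.9, 310.0, 262.5] 4199 [[201.5, 162.60000610351562], [255.6999969482422, 134.1999969482422], [308.6000061035156, 235.39999389648438], [254.39999389648438, 263.79998779296875]]
bay top 0.7 [196.4, 216.4, 220.1, 241.0] 432 [[197.0, 216.0], [220.0, 216.0], [220.0, 238.0], [197.0, 238.0]]
bay scene 0.98 [191.8, 174.4, 310.6, 244.0] 3669 [[190.0, 220.10000610351562], [200.8000030517578, 168.3000030517578], [310.3999938964844, 191.10000610351562], [299.6000061035156, 242.89999389648438]]
bay scene 0.75 [267.1, 246.9, 289.9, 268.3] 450 [[265.0, 244.0], [288.0, 244.0], [288.0, 266.0], [265.0, 266.0]]
cassette top 0.72 [323.4, 211.3, 343.7, 237.1] 334 [[322.0, 212.0], [345.0, 212.0], [345.0, 235.0], [322.0, 235.0]]
cassette top 0.66 [240.0, 189.9, 301.7, 254.0] 2334 [[234.39999389648438, 208.8000030517578], [276.0, 188.0], [299.0, 234.0], [257.3999938964844, 254.8000030517578]]
thumb_pad top 0.95 [237.3, 190.5, 298.3, 252.2] 2486 [[232.39999389648438, 208.8000030517578], [276.3999938964844, 186.8000030517578], [299.79998779296875, 233.60000610351562], [255.8000030517578, 255.60000610351562]]
thumb_pad scene 0.73 [248.4, 187.0, 301.3, 226.7] 1694 [[246.3000030517578, 217.1999969482422], [253.6999969482422, 182.6999969482422], [303.3999938964844, 193.3000030517578], [296.0, 227.89999389648438]]
thumb_pad scene 0.15 [231.3, 232.5, 250.7, 255.8] 463 [[230.0, 233.0], [253.0, 233.0], [253.0, 256.0], [230.0, 256.0]]
leaf_left top 0.49 [220.4, 167.3, 241.0, 205.9] 210 [[218.0, 170.0], [223.60000610351562, 167.1999969482422], [240.39999389648438, 200.8000030517578], [234.8000030517578, 203.60000610351562]]
leaf_left scene 0.62 [206.5, 204.2, 243.5, 212.7] 193 [[206.0, 207.39999389648438], [207.39999389648438, 201.1999969482422], [244.60000610351562, 209.3000030517578], [243.1999969482422, 215.60000610351562]]
[0.3903 0.0181 0.032 ]
[ 0.4365 -0.0972  0.032 ]
[0.5988 0.1026 0.032 ]
[ 0.6472 -0.0137  0.032 ]
```

```bash
sleep 1
```

```text
(no output)
```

View pics/top1.png

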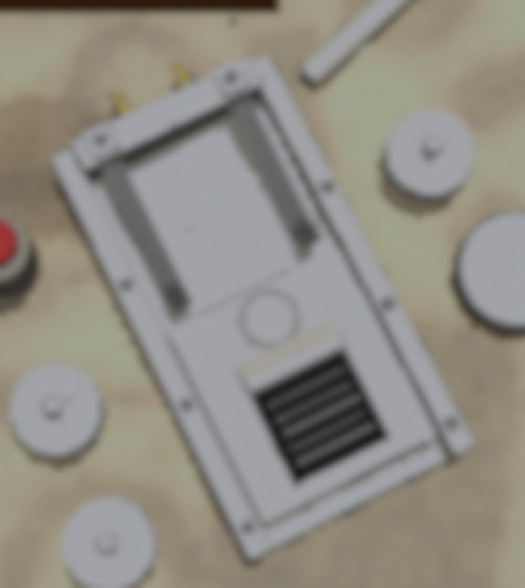

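View pics/sc1.png

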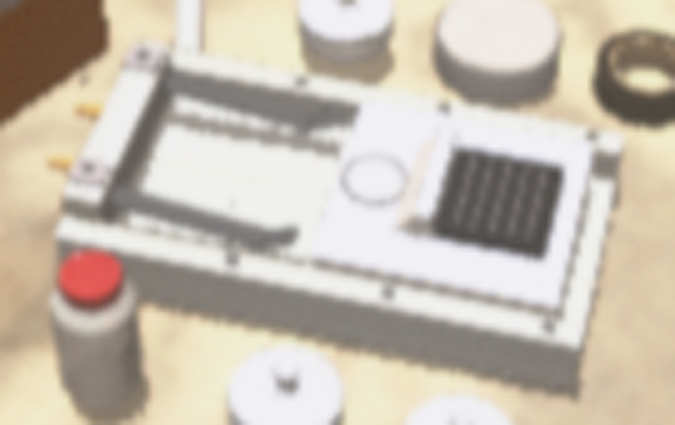

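Emit:
{"fn": "jog_arm", "kwargs": {"series": [[[0,29,-32,0,0,0,1],[0,29,-32,0,0,0,1],[0,29,-32,0,0,0,1],[0,29,-32,0,0,0,1],[0,29,-32,0,0,0,1]]], "force": 30}}

```text
t: 1.6
tool_pos: [0.2917, -0.4183, 0.2147]
eef_rot: [[0.0, 0.95, 0.313], [-0.0, 0.313, -0.95], [-1.0, 0.0, 0.0]]
wrist_force: [0.7, 1.3, 1.3]
opening: 0.64
```

Emit:
{"fn": "jog_arm", "kwargs": {"series": [[[0,29,-32,0,0,0,1],[0,29,-32,0,0,0,1],[0,29,-32,0,0,0,1],[0,29,-32,0,0,0,1],[0,29,-32,0,0,0,1]]]}}

```text
t: 2.1
tool_pos: [0.3792, -0.2209, 0.215]
eef_rot: [[0.001, 0.95, 0.313], [-0.001, 0.313, -0.95], [-1.0, 0.001, 0.001]]
wrist_force: [0.8, 0.4, 0.0]
opening: 0.213
```

```bash
cat > fit.py <<'E'
from h import *
from scipy.optimize import least_squares
np.set_printoptions(precision=4,suppress=True)
# fit origin x,y,yaw of bay w/ points; picks in pixels full-res
E
python3 - <<'E'
from h import *
np.set_printoptions(precision=4,suppress=True)
p=cams.get_image('top');p2=cams.get_image('scene')
c=lambda u,v:(195+u/4.2-.0,130+v/4.2)
s=lambda u,v:(185+u/5,165+v/5)
T=[c(258,397),c(343,352),c(385,437),c(298,481)]
S=[s(430,230),s(457,150),s(563,166),s(545,257)]
for a,b in zip(T,S): print(atz(p,a,.044)[:2],atz(p2,b,.044)[:2],tri([p,p2],[a,b]))
# round window centre z=.038
print(atz(p,c(269,319),.038),atz(p2,s(374,179),.038))
# lips
for a,b in (((176,305),(292,237)),((307,240),(350,112))): print('lip',atz(p,c(*a),.033),atz(p2,s(*b),.033))
# sides of cassette top
for a in((183,340),(262,522),(432,440)): print('cas',atz(p,c(*a),.038))
for a in((52,160),(252,560),(474,443),(265,57)): print('bay',atz(p,c(*a),.032))
st=bot.read_state();print(st['t'],st['tool_pos'],st['eef_rot'],st['opening'],st['wrist_force'])
E
```

```text
[0.4668 0.0087] [0.4677 0.0146] [0.469  0.0092 0.0378]
[ 0.4857 -0.0367] [ 0.4849 -0.033 ] [ 0.4867 -0.0369  0.0396]
[ 0.4408 -0.0533] [ 0.4412 -0.0533] [ 0.4409 -0.0532  0.0442]
[ 0.4228 -0.0073] [ 0.4195 -0.0022] [ 0.4227 -0.0078  0.0367]
[ 0.5071 -0.0009  0.038 ] [ 0.5077 -0.0005  0.038 ]
lip [0.5197 0.0463 0.033 ] [0.5191 0.046  0.033 ]
lip [ 0.5478 -0.025   0.033 ] [ 0.5439 -0.0329  0.033 ]
cas [0.5003 0.0442 0.038 ]
cas [0.4044 0.0125 0.038 ]
cas [ 0.4376 -0.0775  0.038 ]
bay [0.6034 0.1052 0.032 ]
bay [0.3863 0.0192 0.032 ]
bay [ 0.4346 -0.0995  0.032 ]
bay [ 0.6499 -0.0127  0.032 ]
2.2 [ 0.3801 -0.2189  0.2149] [[ 0.0013  0.9476  0.3195]
 [ 0.0007  0.3195 -0.9476]
 [-1.      0.0014 -0.0002]] 0.1304352604883662 [-0.5454 -0.3616  0.7413]
```

Emit:
{"fn": "jog_arm", "kwargs": {"series": [[[10,28,-33,0,0,0,1],[20,28,-33,0,0,0,1],[20,28,-33,0,0,0,1],[20,28,-33,0,0,0,1],[20,28,-33,0,0,0,1]]]}}

```text
t: 2.7
tool_pos: [0.4607, -0.0211, 0.1244]
eef_rot: [[0.001, 0.95, 0.313], [-0.001, 0.313, -0.95], [-1.0, 0.001, 0.001]]
wrist_force: [1.6, 0.6, -0.2]
opening: 0.006
```

Emit:
{"fn": "jog_arm", "kwargs": {"series": [[[20,0,0,-3.5,0,0,1],[20,0,0,0,0,0,1],[10,0,0,0,0,0,1],[0,0,0,0,0,0,1],[0,0,0,0,0,0,1]]]}}

```text
t: 3.2
tool_pos: [0.4605, -0.0226, 0.0753]
eef_rot: [[0.001, 0.929, 0.37], [-0.0, 0.37, -0.929], [-1.0, 0.001, 0.0]]
wrist_force: [0.3, 0.6, -0.1]
opening: 0.008
```

Run:
```python
from h import *
np.set_printoptions(precision=4,suppress=True)
p=cams.get_image('top');save(p,'top2.png',(195,130,320,270),4.2)
p2=cams.get_image('scene');save(p2,'sc2.png',(185,145,320,250),5)
st=bot.read_state();print(st['t'],st['tool_pos'],st['eef_rot'],st['opening'],st['wrist_force'])
print(proj(p2,st['tool_pos']),proj(p2,[.463,-.019,.044]))
for q in('cassette','thumb_pad','filter','bay'):
  for pp in (p,p2): print(q,[(r['uv'],round(r['p'],2)) for r in spotter.mark_of(q,pp)[:3]])
```

```text
3.3 [ 0.461  -0.0226  0.076 ] [[ 0.0024  0.9291  0.3699]
 [-0.0004  0.3699 -0.9291]
 [-1.      0.0021  0.0013]] 0.006963096433301367 [-0.2655  0.0528 -0.0723]
[283.9551 192.2641] [281.1775 202.8926]
cassette []
cassette [([276.4, 210.1], 0.86)]
thumb_pad []
thumb_pad [([281.3, 201.6], 0.75)]
filter [([293.7, 170.9], 0.79), ([219.9, 263.1], 0.71), ([210.0, 231.5], 0.65)]
filter [([240.9, 250.7], 0.93), ([273.6, 263.1], 0.92), ([251.1, 172.8], 0.68)]
bay []
bay [([282.0, 204.7], 0.71), ([273.4, 216.9], 0.56)]
```

View pics/sc2.png

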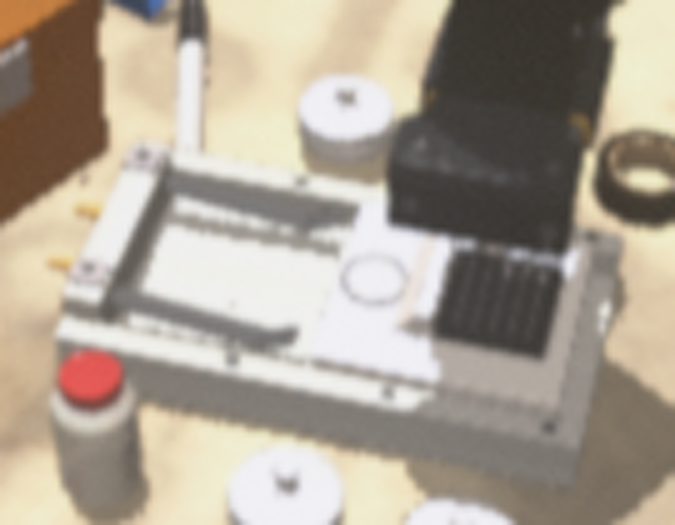

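View pics/top2.png

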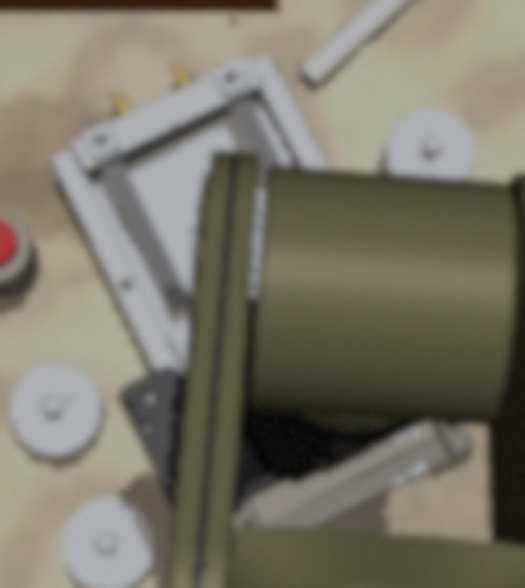

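Run:
```python
from h import *
np.set_printoptions(precision=4,suppress=True)
p2=cams.get_image('scene');save(p2,'sc3.png',(180,60,340,240),3.3)
im=p2['image'][100:230,240:320]; im=np.clip(im.astype(float)*2.5,0,255).astype(np.uint8)
cv2.imwrite('pics/sc3b.png',cv2.resize(im[:,:,::-1],None,fx=5,fy=4.6,interpolation=cv2.INTER_CUBIC))
st=bot.read_state();t=np.array(st['tool_pos']);R=np.array(st['eef_rot'])
for d in[(0,0,0),(0,.01,0),(0,-.01,0),(0,0,.012),(0,0,-.012),(-.078,0,0),(-.078,.0375,.09),(-.078,-.0375,.09),(-.078,.0375,-.09),(-.078,-.0375,-.09)]: print(d,proj(p2,t+R@np.array(d)))
print(p2['t'],-np.array(p2['R']).T@np.array(p2['t']))
```

```text
(0, 0, 0) [284.1132 193.0315]
(0, 0.01, 0) [279.5711 192.1679]
(0, -0.01, 0) [288.6738 193.8986]
(0, 0, 0.012) [285.1312 189.2333]
(0, 0, -0.012) [283.0751 196.9049]
(-0.078, 0, 0) [287.2221 166.0393]
(-0.078, 0.0375, 0.09) [277.743  136.6266]
(-0.078, -0.0375, 0.09) [311.8292 142.264 ]
(-0.078, 0.0375, -0.09) [258.8716 193.4317]
(-0.078, -0.0375, -0.09) [298.5088 201.0607]
[0.4381 0.2627 0.6825] [0.1873 0.496  0.6675]
```

View pics/sc3.png

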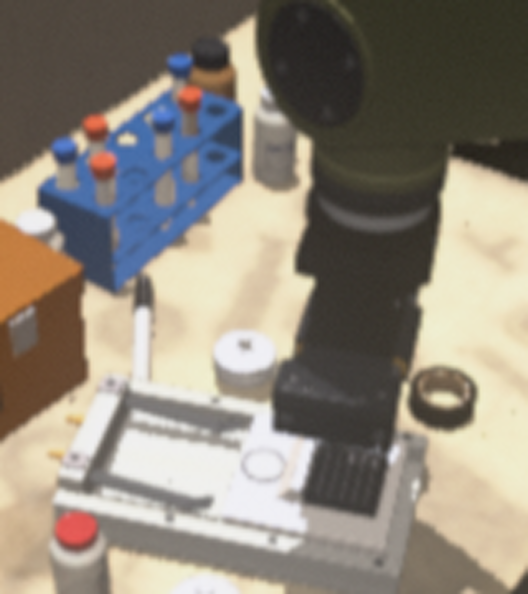

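View pics/sc3b.png

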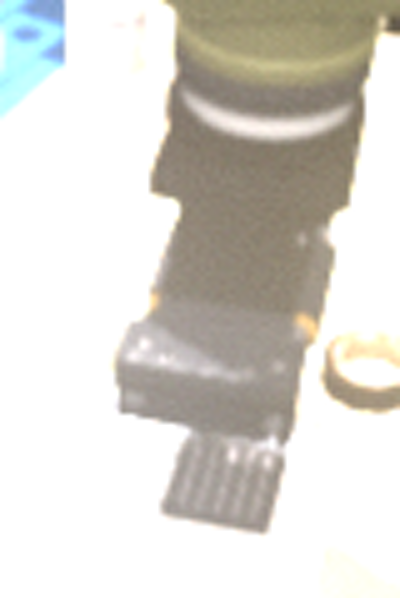

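Emit:
{"fn": "jog_arm", "kwargs": {"series": [[[10,3,-3,0,0,0,1],[10,0,0,0,0,0,1],[7,0,0,0,0,0,1],[0,0,0,0,0,0,1]]]}}

```text
t: 4.15
tool_pos: [0.4601, -0.0177, 0.0456]
eef_rot: [[-0.004, 0.929, 0.371], [0.001, 0.371, -0.929], [-1.0, -0.003, -0.002]]
wrist_force: [-0.2, -0.7, 0.1]
opening: 0.005
```

Emit:
{"fn": "jog_arm", "kwargs": {"series": [[[2,0,0,0,0,0,1],[2,0,0,0,0,0,1],[2,0,0,0,0,0,1],[0,0,0,0,0,0,1]]]}}

```text
t: 4.55
tool_pos: [0.462, -0.0181, 0.042]
eef_rot: [[0.001, 0.929, 0.371], [-0.0, 0.371, -0.929], [-1.0, 0.0, 0.0]]
wrist_force: [-1.2, -0.7, 3.6]
opening: 0.004
```

Emit:
{"fn": "jog_arm", "kwargs": {"series": [[[2,0,0,0,0,0,1],[2,0,0,0,0,0,1],[2,0,0,0,0,0,1],[0,0,0,0,0,0,1]]]}}

```text
t: 4.95
tool_pos: [0.4622, -0.0181, 0.0359]
eef_rot: [[0.001, 0.929, 0.371], [-0.0, 0.371, -0.929], [-1.0, 0.001, 0.001]]
wrist_force: [-1.0, 0.7, 5.6]
opening: 0.004
```

Emit:
{"fn": "jog_arm", "kwargs": {"series": [[[2,0,0,0,0,0,1],[1,0,0,0,0,0,1],[0,0,0,0,0,0,1],[0,0,0,0,0,0,1]]]}}

```text
t: 5.35
tool_pos: [0.4623, -0.0181, 0.0337]
eef_rot: [[0.001, 0.929, 0.371], [-0.0, 0.371, -0.929], [-1.0, 0.0, 0.0]]
wrist_force: [-3.1, 0.2, 9.7]
opening: 0.006
```

Emit:
{"fn": "jog_arm", "kwargs": {"series": [[[1.5,0,0,0,0,0,1],[1.5,0,0,0,0,0,1],[0,0,0,0,0,0,1],[0,0,0,0,0,0,1]]]}}

```text
t: 5.75
tool_pos: [0.4625, -0.0182, 0.0315]
eef_rot: [[0.001, 0.929, 0.371], [-0.0, 0.371, -0.929], [-1.0, 0.001, 0.0]]
wrist_force: [-5.2, 0.2, 14.4]
opening: 0.003
```

Run:
```python
from h import *
np.set_printoptions(precision=4,suppress=True)
p2=cams.get_image('scene');save(p2,'sc4.png',(185,145,320,250),5)
for q in('cassette','thumb_pad'):
  for r in spotter.mark_of(q,p2)[:2]: print(q,r['p'],r['uv'],atz(p2,r['uv'],.014 if q=='cassette' else .034))
for _ in range(3):
  st=bot.read_state();print(st['t'],st['tool_pos'],st['wrist_force'],st['wrist_torque']);cams.get_image('scene')
```

```text
cassette 0.62 [272.5, 214.5] [ 0.4726 -0.0019  0.014 ]
thumb_pad 0.59 [279.4, 207.8] [ 0.4625 -0.0123  0.034 ]
thumb_pad 0.51 [277.8, 265.2] [0.3829 0.1165 0.034 ]
5.9 [ 0.4626 -0.0181  0.0315] [-4.8022  1.0905 14.1578] [0.1006 0.8138 0.0436]
5.95 [ 0.4626 -0.0181  0.0315] [-3.9134  0.4677 13.8265] [0.0818 0.8246 0.0364]
6.0 [ 0.4626 -0.0181  0.0316] [-4.0871  0.7318 14.6211] [ 0.0555  0.8397 -0.033 ]
```

View pics/sc4.png

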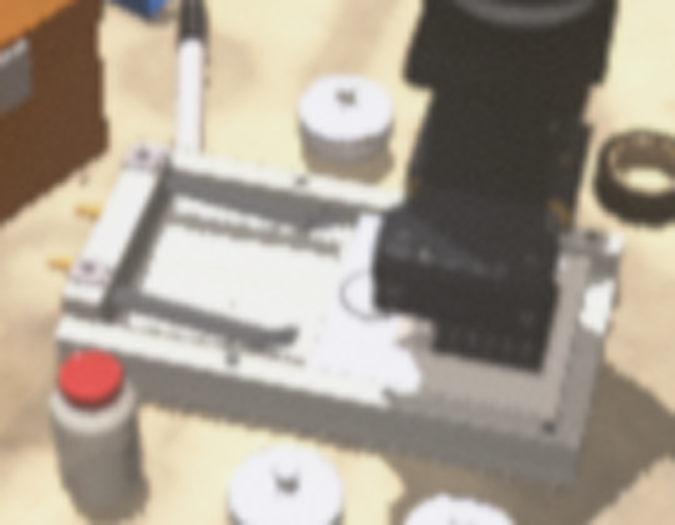

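Emit:
{"fn": "jog_arm", "kwargs": {"series": [[[0,4,0,0,0,0,1],[0,5,0,0,0,0,1],[0,5,0,0,0,0,1],[0,5,0,0,0,0,1],[0,0,0,0,0,0,1]]]}}

```text
t: 6.55
tool_pos: [0.4794, -0.0119, 0.0311]
eef_rot: [[-0.002, 0.928, 0.372], [-0.002, 0.372, -0.928], [-1.0, -0.003, 0.001]]
wrist_force: [-6.4, -3.4, 14.7]
opening: 0.008
```

Run:
```python
from h import *
np.set_printoptions(precision=4,suppress=True)
p2=cams.get_image('scene');save(p2,'sc5.png',(185,145,320,250),5)
st=bot.read_state();print(st['t'],st['tool_pos'],st['wrist_force'],st['wrist_torque'])
```

```text
6.6 [ 0.4794 -0.0119  0.0311] [-7.0464 -3.1101 14.69  ] [-0.5856  1.2336  0.0095]
```

View pics/sc5.png

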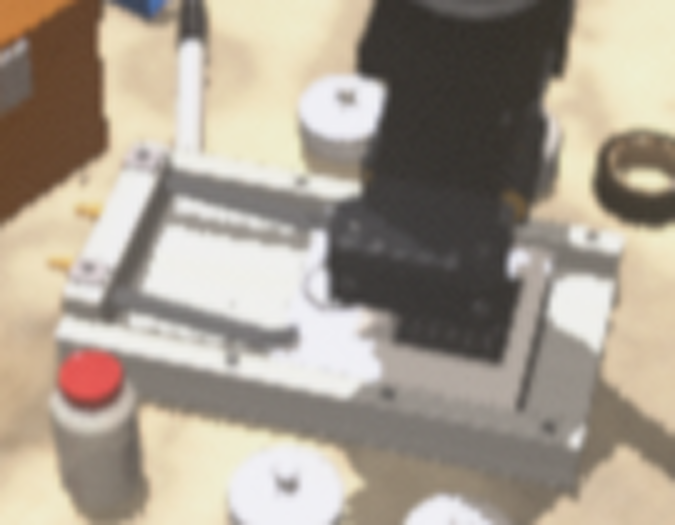

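Emit:
{"fn": "jog_arm", "kwargs": {"series": [[[0,5,0,0,0,0,1],[0,5,0,0,0,0,1],[0,5,0,0,0,0,1],[0,5,0,0,0,0,1],[0,0,0,0,0,0,1]]]}}

```text
t: 7.1
tool_pos: [0.4983, -0.0042, 0.0313]
eef_rot: [[-0.001, 0.929, 0.371], [-0.001, 0.371, -0.929], [-1.0, -0.001, 0.001]]
wrist_force: [-5.9, -1.7, 15.2]
opening: 0.007
```

Run:
```python
from h import *
np.set_printoptions(precision=4,suppress=True)
p2=cams.get_image('scene');save(p2,'sc6.png',(185,145,320,250),5)
st=bot.read_state();print(st['t'],st['tool_pos'],st['wrist_force'],st['wrist_torque'])
```

```text
7.15 [ 0.4984 -0.0041  0.0314] [-5.032  -1.0483 13.8285] [-0.3206  1.0866 -0.0534]
```

View pics/sc6.png

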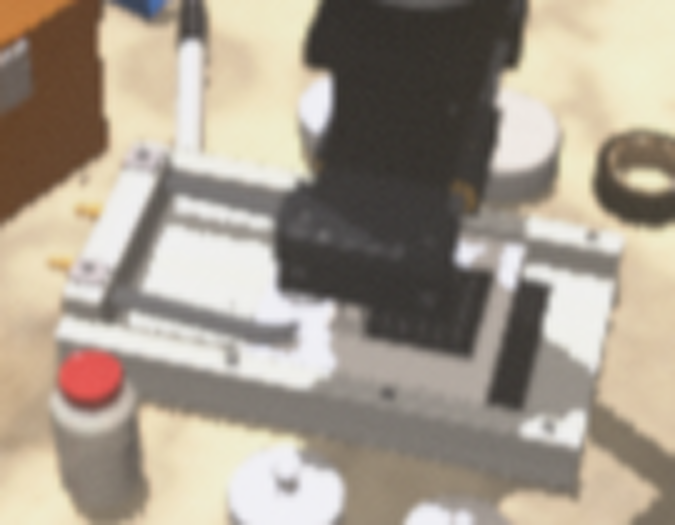

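Emit:
{"fn": "jog_arm", "kwargs": {"series": [[[0,5,0,0,0,0,1],[0,5,0,0,0,0,1],[0,5,0,0,0,0,1],[0,5,0,0,0,0,1],[0,0,0,0,0,0,1]]]}}

```text
t: 7.65
tool_pos: [0.517, 0.0033, 0.0314]
eef_rot: [[-0.001, 0.928, 0.371], [-0.001, 0.371, -0.928], [-1.0, -0.001, 0.001]]
wrist_force: [-5.0, -1.5, 14.8]
opening: 0.003
```

Emit:
{"fn": "jog_arm", "kwargs": {"series": [[[0,5,0,0,0,0,1],[0,5,0,0,0,0,1],[0,5,0,0,0,0,1],[0,5,0,0,0,0,1],[0,0,0,0,0,0,1]]]}}

```text
t: 8.15
tool_pos: [0.5355, 0.0107, 0.0314]
eef_rot: [[-0.001, 0.929, 0.371], [-0.001, 0.371, -0.929], [-1.0, -0.001, 0.001]]
wrist_force: [-6.1, -1.8, 14.2]
opening: 0.006
```

Run:
```python
from h import *
np.set_printoptions(precision=4,suppress=True)
p2=cams.get_image('scene');save(p2,'sc7.png',(185,145,320,250),5)
st=bot.read_state();print(st['t'],st['tool_pos'],st['wrist_force'],st['wrist_torque'])
```

```text
8.2 [0.5355 0.0107 0.0314] [-5.695  -2.0231 13.7791] [-0.325   1.0475 -0.0357]
```

View pics/sc7.png

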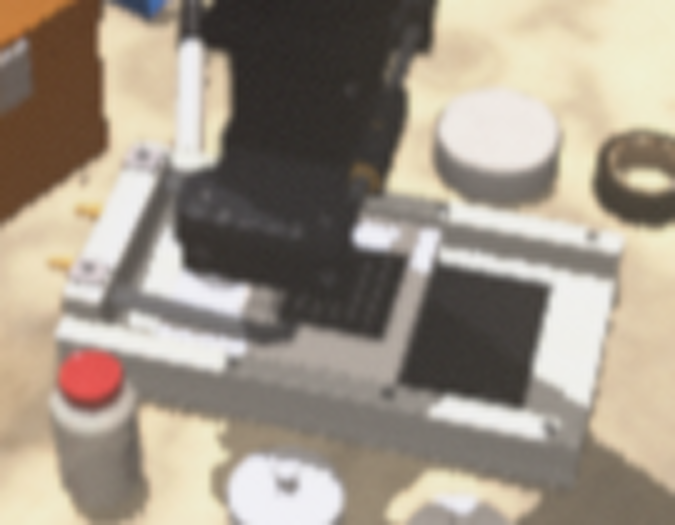

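Emit:
{"fn": "jog_arm", "kwargs": {"series": [[[0,5,0,0,0,0,1],[0,4,0,0,0,0,1],[0,3,0,0,0,0,1],[0,2,0,0,0,0,1],[0,0,0,0,0,0,1]]]}}

```text
t: 8.7
tool_pos: [0.5478, 0.0156, 0.0312]
eef_rot: [[-0.002, 0.929, 0.371], [-0.002, 0.371, -0.929], [-1.0, -0.003, 0.001]]
wrist_force: [-7.4, -2.3, 14.0]
opening: 0.007
```

Emit:
{"fn": "jog_arm", "kwargs": {"series": [[[0,2,0,0,0,0,1],[0,2,0,0,0,0,1],[0,0,0,0,0,0,1]]]}}

```text
t: 9.0
tool_pos: [0.5514, 0.0171, 0.0312]
eef_rot: [[-0.002, 0.929, 0.371], [-0.002, 0.371, -0.929], [-1.0, -0.003, 0.001]]
wrist_force: [-6.5, -1.7, 13.7]
opening: 0.005
```

Emit:
{"fn": "jog_arm", "kwargs": {"series": [[[0,2,0,0,0,0,1],[0,0,0,0,0,0,1]]]}}

```text
t: 9.2
tool_pos: [0.5533, 0.0179, 0.0312]
eef_rot: [[-0.002, 0.929, 0.371], [-0.002, 0.371, -0.929], [-1.0, -0.003, 0.001]]
wrist_force: [-6.9, -3.8, 14.9]
opening: 0.006
```

Emit:
{"fn": "jog_arm", "kwargs": {"series": [[[0,2,0,0,0,0,1],[0,0,0,0,0,0,1]]]}}

```text
t: 9.4
tool_pos: [0.5551, 0.0186, 0.0312]
eef_rot: [[-0.002, 0.929, 0.371], [-0.002, 0.371, -0.929], [-1.0, -0.003, 0.001]]
wrist_force: [-7.5, -3.6, 14.2]
opening: 0.007
```

Run:
```python
from h import *
np.set_printoptions(precision=4,suppress=True)
p2=cams.get_image('scene');save(p2,'sc8.png',(185,145,320,250),5)
st=bot.read_state();print(st['t'],st['tool_pos'],st['wrist_force'],st['wrist_torque'])
```

```text
9.45 [0.5552 0.0186 0.0312] [-7.4242 -2.7281 14.8575] [-0.5131  1.3391  0.0133]
```

View pics/sc8.png

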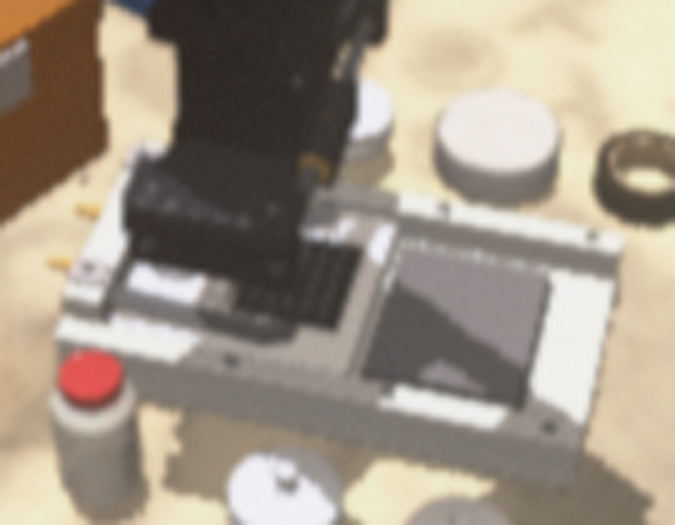

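Emit:
{"fn": "jog_arm", "kwargs": {"series": [[[0,2,0,0,0,0,1],[0,0,0,0,0,0,1]]]}}

```text
t: 9.65
tool_pos: [0.5566, 0.0192, 0.0312]
eef_rot: [[-0.003, 0.928, 0.371], [-0.002, 0.371, -0.928], [-1.0, -0.004, 0.001]]
wrist_force: [-9.0, -3.4, 14.8]
opening: 0.003
```

Emit:
{"fn": "jog_arm", "kwargs": {"series": [[[0,2,0,0,0,0,1],[0,0,0,0,0,0,1]]]}}

```text
t: 9.85
tool_pos: [0.5566, 0.0192, 0.0309]
eef_rot: [[-0.008, 0.928, 0.372], [-0.004, 0.372, -0.928], [-1.0, -0.009, 0.0]]
wrist_force: [-14.0, -6.1, 19.6]
opening: 0.005
```

Emit:
{"fn": "jog_arm", "kwargs": {"series": [[[0,-2,0,0,0,0,1],[-1,0,0,0,0,0,1],[0,0,0,0,0,0,1]]]}}

```text
t: 10.15
tool_pos: [0.5566, 0.0192, 0.032]
eef_rot: [[-0.003, 0.929, 0.371], [-0.002, 0.371, -0.929], [-1.0, -0.003, 0.001]]
wrist_force: [-7.5, -3.8, 14.2]
opening: 0.002
```

Run:
```python
from h import *
np.set_printoptions(precision=4,suppress=True)
p2=cams.get_image('scene');save(p2,'sc9.png',(185,145,320,250),5)
st=bot.read_state();print(st['t'],st['tool_pos'],st['wrist_force'],st['wrist_torque'])
```

```text
10.2 [0.5566 0.0192 0.032 ] [-7.6763 -3.7435 13.3402] [-0.6346  1.4433  0.0272]
```

View pics/sc9.png

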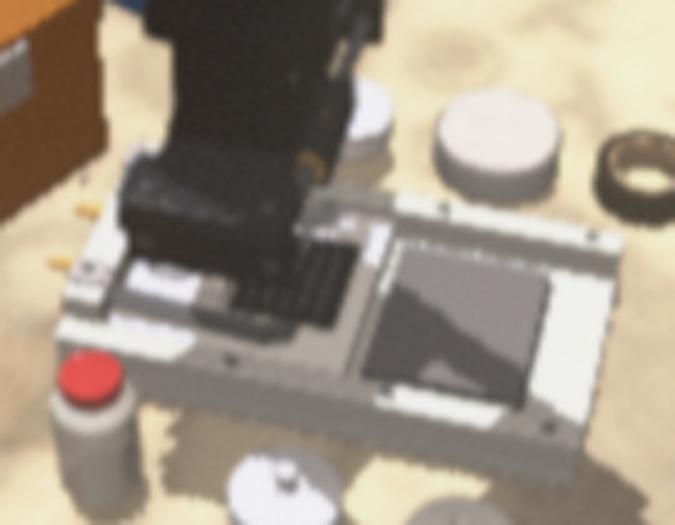

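The cassette is at the stop and the lifter has popped up with a visible gap. I'll lift off now.

Emit:
{"fn": "jog_arm", "kwargs": {"series": [[[-1,0,0,0,0,0,1],[-2,0,0,0,0,0,1],[-4,0,0,0,0,0,1],[-10,0,0,0,0,0,1],[-25,0,0,0,0,0,1]]]}}

```text
t: 10.7
tool_pos: [0.5551, 0.0205, 0.0704]
eef_rot: [[-0.006, 0.929, 0.371], [0.001, 0.371, -0.929], [-1.0, -0.005, -0.003]]
wrist_force: [0.5, -0.8, 0.7]
opening: 0.005
```

Emit:
{"fn": "jog_arm", "kwargs": {"series": [[[-40,0,0,0,0,0,1],[-40,0,0,0,0,0,1],[-20,-20,35,0,0,0,1],[0,-20,40,0,0,0,1],[0,-20,40,0,0,0,1]]]}}

```text
t: 11.2
tool_pos: [0.545, -0.1099, 0.1746]
eef_rot: [[0.004, 0.928, 0.372], [-0.001, 0.372, -0.928], [-1.0, 0.003, 0.002]]
wrist_force: [0.7, -0.9, -0.1]
opening: 0.004
```

Emit:
{"fn": "jog_arm", "kwargs": {"series": [[[0,-20,40,0,0,0,1],[0,-20,40,0,0,0,1],[0,-20,40,0,0,0,1],[0,0,0,0,0,0,1],[0,0,0,0,0,0,1]]]}}

```text
t: 11.7
tool_pos: [0.5329, -0.2431, 0.1726]
eef_rot: [[0.0, 0.929, 0.369], [0.001, 0.369, -0.929], [-1.0, 0.0, -0.001]]
wrist_force: [0.1, 0.8, 0.3]
opening: 0.007
```

Run:
```python
from h import *
np.set_printoptions(precision=4,suppress=True)
p=cams.get_image('top');save(p,'top9.png',(195,130,320,270),4.2)
p2=cams.get_image('scene');save(p2,'sc10.png',(185,145,320,250),5)
for q in('cassette','seat'):
  for pp in(p,p2):
    for r in spotter.mark_of(q,pp)[:1]: print(q,r['p'],r['uv'],atz(pp,r['uv'],.014))
st=bot.read_state();print(st['t'],st['tool_pos'],st['wrist_force'],st['wrist_torque'])
```

```text
cassette 0.84 [246.9, 183.6] [0.5642 0.0205 0.014 ]
cassette 0.81 [235.3, 203.8] [0.5598 0.0225 0.014 ]
seat 0.68 [244.5, 185.7] [0.5598 0.0263 0.014 ]
seat 0.76 [234.8, 202.5] [0.5633 0.0199 0.014 ]
12.0 [ 0.5333 -0.2413  0.1727] [0.815  0.4165 0.9171] [-0.0144 -0.0032 -0.0325]
```

View pics/sc10.png

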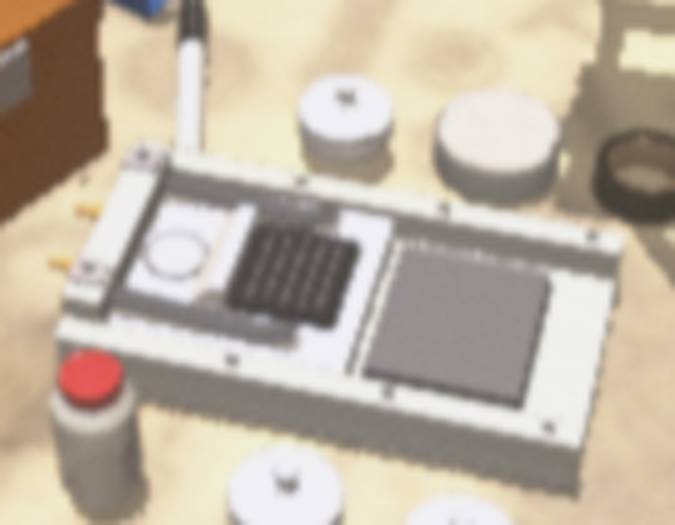

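View pics/top9.png

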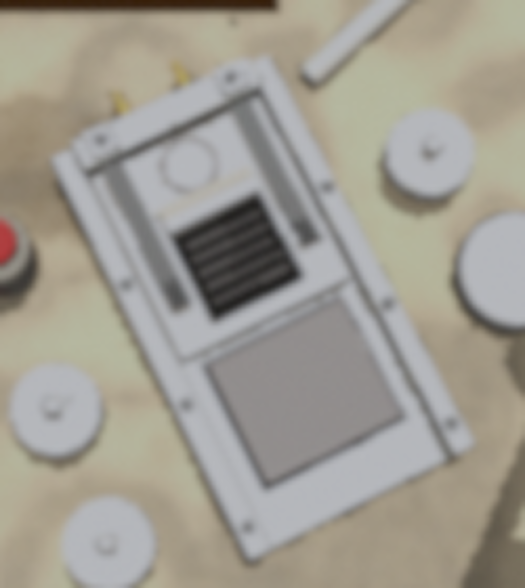

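```bash
python3 -c "
from cell import hand_in
print(hand_in())"
```

```text
the job is handed in; nothing more can be done
None
```

The cassette is loaded in its bay, and I handed the job in at about 12 s. I pressed it flat by its thumb pad at about 14 N and slid it about 100 mm under both leaf springs. It stopped against the end stop: the force along the slide rose to about 15 N and the fingertips moved no further. I then eased off, lifted straight up and moved the arm clear.

- **Position:** after the arm was clear, the networks put the cassette's origin at (0.562, 0.0215) on average and the seat at (0.5615, 0.023). The two cameras differ by about 4 to 6 mm on each point, so the firmer evidence is the stop force and the pictures.
- **Pictures:** both views show the cassette flat under the two leaves against the end stop. The lifter is up behind it with a gap of roughly 7 mm, and the bystanders in view are where they were.
- **Force at the stop:** on the last push the downward force rose briefly to 19.6 N. That is just past the end of the pad's travel, and it came after the slide had finished.
- **Contact:** the wrist force was back to noise level, about 1 N, when I handed in.

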